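Count to the third bay and slide the cutter tin home

TASK

The cutter tin lying in front of the wooden divider rack belongs in the third bay, counted from the rack's end where the tall knobbed post stands (count every bay, full or empty). First count with a shut fingertip: run it lightly along the top of the springy rail at the back of the rack, touching the rail behind the first, the second and the third bay in turn and no farther. Then push the tin along the table into that third bay until it is fully home against the back; do not lift or tip it, and leave the other tins, the mug and the bowl where they are.

Things in the scene. Friction and masses are not known exactly. Their poses are not given: they have to be found in the camera images.
- rack: White-painted wooden divider rack fixed on the table. Origin at table height, on the line of the bay mouths, half-way along the rack; x points into the bays (away from the robot), y along the rack. Seven dividers 10 mm thick and 40 mm high, round-nosed, at y = -162 to 162 mm every 54 mm, from x = 5 to 62 mm, make six bays, 44 mm clear, centred at y = 135, 81, 27, -27, -81, -135 mm.
- rack_back (a point): Middle of the foot of the back wall's face, at table height, rack x = 62 mm, y = 0; axes as the rack's. The back wall closes all bays and is 32 mm high; the bays' floor is the table. A tin fully home touches it: tin origin at rack x = 22 mm, its near end sticking out 23 mm in front of the divider noses.
- rail_top (a point): Middle of the top face of the rail: a bare wooden bar 24 mm wide (x) and 334 mm long (along the rack's y) that runs behind all six bays, middle line at rack x = 70 mm, top 56 mm above the table. Rounded beads 1.5 mm high cross it in line with each divider. Sprung, yields straight down (joint rail). Axes as the rack's.
- rail (a joint): How far the rail is pressed down, m: 0 at rest, stop at 0.010. It gives way at about 1.2 N, needs 0.4 N more for every mm, and springs back.
- post: Tall white turned post with a knob, 80 mm high, 28 mm across, fixed at one end of the rack, at rack y = +185 or -185 mm, x = 30 mm (a low square block, 26 x 26 x 20 mm, stands at the other end). Origin under its centre on the table. The bay next to it is the first.
- tin: The tin to push: oblong lidded steel biscuit-cutter tin, 80 long (its x) x 34 wide (its y) x 24 mm high, about 160 g, origin at the centre of its underside. It starts on the table in front of the rack, 15 to 35 mm short of the mouth line, roughly pointing at the rack.
- tin_b: Another such tin, oblong lidded steel biscuit-cutter tin, 80 long (its x) x 34 wide (its y) x 24 mm high, about 160 g, origin at the centre of its underside; stays in the bay centred at rack y = 81 mm.
- tin_c: Another such tin, oblong lidded steel biscuit-cutter tin, 80 long (its x) x 34 wide (its y) x 24 mm high, about 160 g, origin at the centre of its underside; stays in the bay centred at rack y = -81 mm.
- mug: White mug, 82 mm across, 95 mm high, with a handle and two spoon handles rising to 153 mm; origin under its centre; to be left alone.
- bowl: Grey plastic bowl, 150 mm across, 65 mm high; origin under its centre; to be left alone.

How it is judged:
On the way, in this order (a step that is already met when the one before it is completed fails the run):
1. a fingertip touches the rail behind the first bay from the post (((y of post in the frame of rack above 0 m and contact force between the fingers and rail above 0.3 N and y of the grasp point in the frame of rack between 0.117 and 0.153 m) or (y of post in the frame of rack below 0 m and contact force between the fingers and rail above 0.3 N and y of the grasp point in the frame of rack between -0.153 and -0.117 m))), for 0.04 s.
2. a fingertip touches the rail behind the second bay from the post (((y of post in the frame of rack above 0 m and contact force between the fingers and rail above 0.3 N and y of the grasp point in the frame of rack between 0.063 and 0.099 m) or (y of post in the frame of rack below 0 m and contact force between the fingers and rail above 0.3 N and y of the grasp point in the frame of rack between -0.099 and -0.063 m))), for 0.04 s.
3. a fingertip touches the rail behind the third bay from the post (((y of post in the frame of rack above 0 m and contact force between the fingers and rail above 0.3 N and y of the grasp point in the frame of rack between 0.009 and 0.045 m) or (y of post in the frame of rack below 0 m and contact force between the fingers and rail above 0.3 N and y of the grasp point in the frame of rack between -0.045 and -0.009 m))), for 0.04 s.
4. the tin is fully home in the third bay from the post (((y of post in the frame of rack above 0 m and y of tin in the frame of rack between 0.018 and 0.036 m) or (y of post in the frame of rack below 0 m and y of tin in the frame of rack between -0.036 and -0.018 m)) and x of tin in the frame of rack above 0.017 m and angle between the x axis of tin and the x axis of rack, either way round below 0.2 rad and height (world z) of tin below 0.006 m and angle between tin's own z axis and vertical below 0.1 rad), for 0.2 s.
At the end, for the whole second after the job is handed in: The tin lies flat on the table in the third bay counted from the post, within 5 mm of the back wall, straight within 0.2 rad, at rest; the other tins, mug and bowl are within 15 mm of where they were (all of step 4 and linear speed of tin below 0.01 m/s and distance of each of tin_b, tin_c, mug, bowl from where it was at the start of the episode below 0.015 m); the robot touches nothing.
It fails at once if the tin is lifted off the table (over 10 mm) (height (world z) of tin above 0.01 m).
It fails at once if the tin is tipped over 0.3 rad (angle between tin's own z axis and vertical above 0.3 rad).
It fails at once if the rail is pressed with over 20 N (contact force between the fingers and rail above 20 N).
It fails at once if the fingertip touches the rail beyond the third bay ((y of post in the frame of rack above 0 m and contact force between the fingers and rail above 0.3 N and y of the grasp point in the frame of rack below -0.011 m) or (y of post in the frame of rack below 0 m and contact force between the fingers and rail above 0.3 N and y of the grasp point in the frame of rack above 0.011 m)).
It fails at once if another tin, the mug or the bowl is moved over 15 mm (distance of any of tin_b, tin_c, mug, bowl from where it was at the start of the episode above 0.015 m).
It also fails if it takes over 72 s, if anything falls off the work surface, if the arm or the gripper's body presses on something with over 40 N, if the wrist force passes 120 N, or if a joint passes its speed limit or range.

ROBOT

A 6-joint arm with a two-finger parallel gripper is mounted at the origin on the work surface. World frame = base frame: x ahead of the robot, y to its left, z up, the work surface at z = 0. Lengths are in m, angles in rad, forces in N, time in s.
With the tool pointing down it reaches from about 0.25 to 0.775 m from the base axis. Payload 8.9 kg.
Tool frame: the origin (TCP) lies midway between the tips of the shut fingers; the grasp point (between the pads) lies 19 mm behind it; z points along the fingers, y is the line along which they close (so a half turn about z gives the same grasp; the last joint's range is limited). The gripper opens to 85 mm and grips with 20 to 120 N. Pads are 22 mm wide; open, the fingers measure 114 mm over their backs; the gripper's body (76 mm by 85 mm) begins 54 mm behind the grasp point. The pads swing forward as they close: fully open they stand 13 mm farther back than shut.
Start: joints at [1.156, 0.291, -0.153, 1.127, 0, 1.431], TCP at [0.143, 0.505, 0.231] pointing down, gripper open.
Joint ranges: [-2.52, 2.52], [-0.91, 1.74], [-1.3, 1.37], [-1.96, 2.02], [-1.52, 1.47], [-3.14, 3.14]. Speed limits (rad/s): [2.22, 2.22, 2.79, 3.14, 3.14, 3.14].

INTERFACE

Orientations are given as a unit quaternion [w, x, y, z].
In Python, from bench import r, capture, camera_params gives the robot as it stands. The module is installed in compiled form; this text tells all that it offers.
- The arm moves only by the tool arm_command, never from a script. Its argument "increments" is a list of rows, each an object with "linear": the shift along the tool's x, y, z in cm, a list of three; "turn": the turn, a rotation vector about the tool's x, y, z in rad, a list of three. In form: [{"linear": [x, y, z], "turn": [rx, ry, rz]}, ...]. A call has 1 to 5 rows; each row is the pose to reach, as a shift and turn from the pose commanded when the call began, along the tool's axes at that moment; what a row does not reach only later rows make up. A row lasts 1/10 s, in which the tool goes at most 50 mm and 8.59 degrees, less where a joint would pass 70% of its speed; a pose out of reach is approached as far as the arm can. A call with a gripper value outside its range is refused whole. "claw" is the gripper's target within -1 to 1 (shut at 1, half-way at 0, fully open at -1), set as the call begins (left out, the last holds). The fingers move at their own pace and stop on an object; "newtons" is the grip in N (left out, the last holds). Time passes only in rows, so rows that repeat a pose let the fingers close. It gives the time, the measured TCP pose, the force, the opening and the grip force at its end, in the units of the state.
- r.state(): the state, without advancing time (a new reading comes with each control period).
- capture(name): name is "side" or "top" or "wrist"; returns the picture (384x512x3 uint8, blue, green, red); there is no depth.
- camera_params(name): a dict with "fovy" (degrees; the focal length in pixels is half the picture's height over the tangent of half this angle, whatever the lens; pixels are square), "cx", "cy" (the principal point, pixels), "dist" ([k1, k2, p1, p2, k3] as OpenCV has them; the pictures are not rectified), "R" (3x3) and "t" (3): a world point X has camera coordinates R X + t. Camera axes: x right, y down, z forward; pixel columns grow to the right and rows downward; lengths in m; the calibration is good to about 2 mm. A picture is of the moment at which its call begins: read the wrist's pose just before it. camera_params takes no time and is no camera call; for the wrist camera it gives the pose at the moment of the call.
- r.finish_job(): hands the job in; it is judged then, once.
The state is a dict: "time": time; "joint_positions": joint angles; "dq": joint speeds; "joint_efforts": joint torques, N m; "tcp_pos": TCP position; "tool_rot": TCP orientation; "ft_force": force on the tool from outside, world axes, zero at the start; "wrist_torque": the same for the moment, N m; "finger_gap": finger opening in m; "finger_force": force on a finger pad.
Only numpy, scipy, OpenCV 4.12 (cv2) and the standard library are available. Lean on these libraries where they do the work, as an engineer would, in place of code of your own. Each camera call takes 0.05 s, during which the arm holds its last target. There are 200 camera calls.

## Working session

There is one attempt and no reset: what is moved stays moved. The work goes in short steps, Python scripts to look and compute and a tool call to move; the robot and the scene stay as the last step left them, time stands still between calls to the robot, and variables do not carry over. Pictures are saved under pics/ and viewed, at most 10 in all, crops included, and the job is handed in when it is done.

Besides the shell and the picture viewer there is one more tool, called after "Call:" as name([rows], argument=value, ...), one row to a line, values as JSON. arm_command: Moves the arm, as the interface text tells. Its arguments: {"type":"object","properties":{"increments":{"type":"array","items":{"type":"object","properties":{"linear":{"type":"array","items":{"type":"number"}},"turn":{"type":"array","items":{"type":"number"}}}}},"claw":{"type":"number"},"newtons":{"type":"number"}},"required":["increments"]}

```bash
mkdir -p pics; cat > h.py <<'E'
import numpy as np, cv2
from bench import r, capture, camera_params
def K(p):
    f=192/np.tan(np.radians(p["fovy"])/2)
    return np.array([[f,0,p["cx"]],[0,f,p["cy"]],[0,0,1.]])
def ray(p,uv,z):
    "world points at height z seen at pixels uv"
    n=cv2.undistortPoints(np.array(uv,float).reshape(-1,1,2),K(p),np.array(p["dist"])).reshape(-1,2)
    R=np.array(p["R"]);t=np.array(p["t"]);c=-R.T@t
    d=np.c_[n,np.ones(len(n))]@R
    z=np.broadcast_to(z,len(n))
    return c+d*((z-c[2])/d[:,2])[:,None]
def proj(p,X):
    R=np.array(p["R"]);
    return cv2.projectPoints(np.array(X,float).reshape(-1,1,3),cv2.Rodrigues(R)[0],np.array(p["t"],float),K(p),np.array(p["dist"]))[0].reshape(-1,2)
E
python3 - <<'E'
from h import *
for n in ("top","side"):
    im=capture(n); p=camera_params(n); cv2.imwrite(f"pics/{n}0.png",im)
    R=np.array(p["R"]); print(n,p["fovy"],-R.T@np.array(p["t"]),R[2],p["dist"])
    cv2.imwrite(f"pics/{n}0b.png",cv2.resize(im,(768,576),interpolation=cv2.INTER_CUBIC))
print(r.state())
E
```

```text
top 56.02928258001856 [ 0.45518193 -0.0079325   1.05954217] [ 0.07260824  0.00901327 -0.99731981] [-0.07291445  0.          0.          0.          0.        ]
side 55.24150168515611 [ 0.34205404 -0.635457    0.6935981 ] [ 0.23616989  0.70514998 -0.66857108] [-0.1209153  0.         0.         0.         0.       ]
{'time': 0.1, 'joint_positions': array([ 1.15570127e+00,  2.91215820e-01, -1.53986902e-01,  1.12675270e+00,
       -1.95036608e-05,  1.43149556e+00]), 'dq': array([ 0.00061907, -0.00064801,  0.00084762, -0.00112552,  0.00144231,
        0.001163  ]), 'joint_efforts': array([ 1.03334733e-03, -5.37976313e+01,  3.31919718e+01,  9.29068396e-03,
       -2.18898504e-04, -3.89563368e-06]), 'tcp_pos': array([0.14281068, 0.50480596, 0.23081784]), 'tool_rot': array([-1.49219693e-04,  1.37460500e-01,  9.90507080e-01, -5.60090314e-04]), 'ft_force': array([ 0.15976463, -0.032639  ,  0.06044809]), 'wrist_torque': array([-0.00920716, -0.02904747,  0.04392455]), 'finger_force': 0.0, 'finger_gap': 0.08531906789554942}
```

View pics/top0b.png

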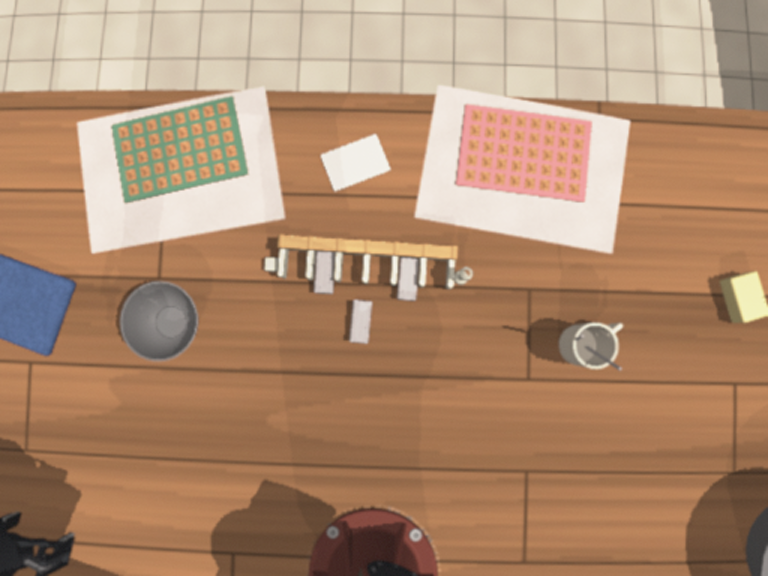

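View pics/side0b.png

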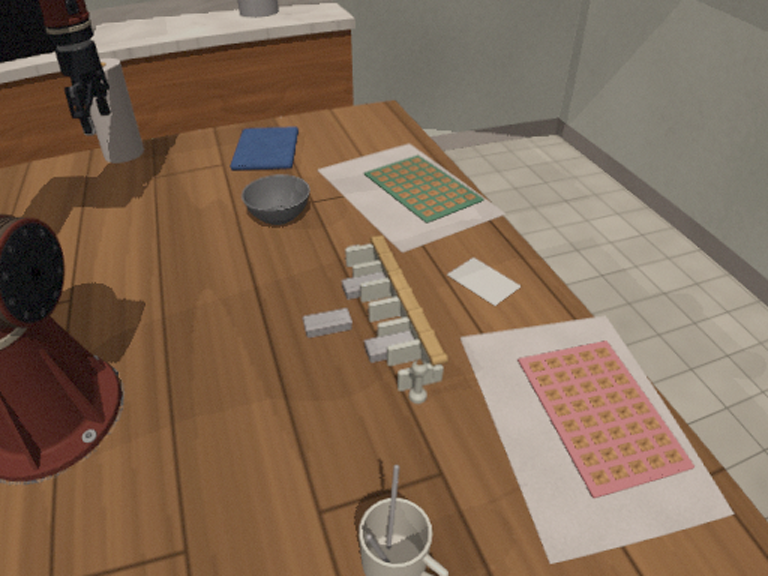

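The top view has the post at (462,275), on the right, which is rack −y. The third bay therefore lies between the dividers at u≈366 and u≈394, and the tin is at (360,321). I'll enlarge for precise points.

```bash
python3 - <<'E'
import cv2
im=cv2.imread("pics/top0.png")
c=im[150:235,170:325]   # 155x85
cv2.imwrite("pics/crop1.png",cv2.resize(c,None,fx=5,fy=5,interpolation=cv2.INTER_CUBIC))
E
```

```text
(no output)
```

View pics/crop1.png

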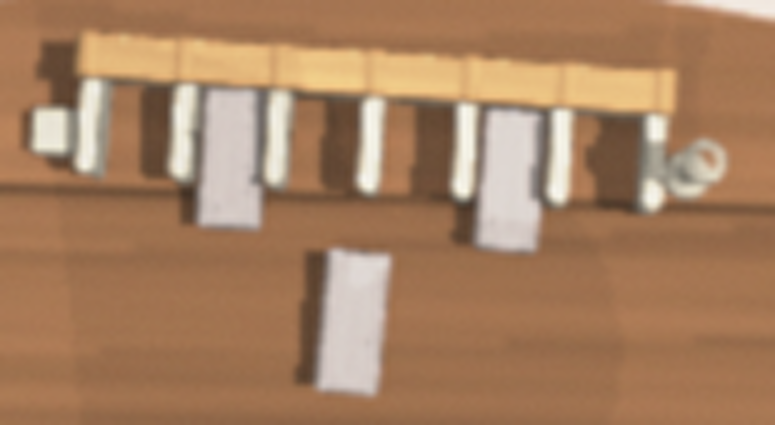

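```bash
cat > m.py <<'E'
from h import *
p=camera_params("top")
def c2(c): c=np.array(c,float); return np.array([170,150])+(c+.5)/5-.5
rc=ray(p,c2([(84,32),(79,76),(675,70),(672,113)]),.056)
L=(rc[0]+rc[1])/2; Rr=(rc[2]+rc[3])/2
print("rail len",np.linalg.norm(L-Rr),"w",np.linalg.norm(rc[0]-rc[1]),np.linalg.norm(rc[2]-rc[3]))
ey=(L-Rr)[:2]; ey/=np.linalg.norm(ey); ex=np.array([ey[1],-ey[0]])
mid=((L+Rr)/2)[:2]; O=mid-.07*ex
print("O",O,"yaw",np.arctan2(ex[1],ex[0]))
n=ray(p,c2([(88,174),(180,181),(275,187),(368,194),(461,200),(556,205),(651,211)]),.04)[:,:2]-O
print("noses rack",np.c_[n@ex,n@ey].round(4).tolist())
b=ray(p,c2([(180,60),(275,67),(370,72),(465,79),(562,85)]),.0575)[:,:2]-O
print("beads",np.c_[b@ex,b@ey].round(4).tolist())
t=ray(p,c2([(330,249),(391,255),(378,394),(316,388)]),.024)[:,:2]
print("tin sizes",[np.linalg.norm(t[i]-t[(i+1)%4]).round(4) for i in range(4)])
c=t.mean(0); d=(t[0]+t[1]-t[2]-t[3]); q=c-O
print("tin",c,"yaw",np.arctan2(d[1],d[0]),"rack",q@ex,q@ey)
o=ray(p,c2([(197,225),(261,229),(474,247),(537,251)]),.024)[:,:2]-O
print("others near corners",np.c_[o@ex,o@ey].round(4).tolist())
po=ray(p,c2([(706,160)]),.08)[:,:2]-O; print("post",po@ex,po@ey)
E
python3 m.py
```

```text
rail len 0.33417521985301085 w 0.025240365024256636 0.02446433190095964
O [0.55194365 0.03000321] yaw -0.036665408350068436
noses rack [[0.0039, 0.1611], [0.0032, 0.1082], [0.0033, 0.0539], [0.0027, 0.0009], [0.0027, -0.052], [0.0033, -0.106], [0.0034, -0.16]]
beads [[0.0698, 0.1109], [0.0692, 0.0571], [0.0697, 0.0037], [0.0692, -0.0498], [0.0693, -0.1042]]
tin sizes [np.float64(0.0353), np.float64(0.0801), np.float64(0.0357), np.float64(0.0802)]
tin [0.48263705 0.03730198] yaw -0.06581564609719623 rack -0.06952757999710076 0.004753274994730659
others near corners [[-0.02, 0.0988], [-0.02, 0.0617], [-0.0224, -0.0614], [-0.0223, -0.0977]]
post [0.02946594] [-0.18387714]
```

Call:
arm_command([
  {"linear": [-62, -46, 13], "turn": [0, 0, -0.24]},
  {"linear": [-62, -46, 13], "turn": [0, 0, -0.24]},
  {"linear": [-62, -46, 13], "turn": [0, 0, -0.24]},
  {"linear": [-62, -46, 13], "turn": [0, 0, -0.24]},
  {"linear": [-62, -46, 13], "turn": [0, 0, -0.24]},
], claw=1, newtons=20)

```text
time: 0.6
tcp_pos: [0.2919, 0.3111, 0.19]
tool_rot: [-0.0, 0.018, 1.0, -0.0]
ft_force: [0.4, -0.3, 0.5]
finger_gap: 0.0123
finger_force: 0.0
```

```bash
cat > go.py <<'E'
# usage: go.py x y z (rack frame, m) [yaw rel rack]: prints increment in tool axes (cm) and turn
import sys; from h import *
from scipy.spatial.transform import Rotation as Ro
O=np.array([.552,.030]); yw=-.0367
a=[float(v) for v in sys.argv[1:]]
s=r.state(); q=s["tool_rot"]; T=Ro.from_quat([q[1],q[2],q[3],q[0]]); p=s["tcp_pos"]
c,k=np.cos(yw),np.sin(yw); E=np.array([[c,-k],[k,c]])
loc=E.T@(p[:2]-O)
print("t",s["time"],"rack",loc.round(4),"z",round(p[2],4),"F",s["ft_force"].round(2),"gap",round(s["finger_gap"],4))
if a:
    W=np.r_[O+E@a[:2],a[2]]
    G=Ro.from_euler("z",yw+(a[3] if len(a)>3 else 0))*Ro.from_matrix([[-1,0,0],[0,1,0],[0,0,-1]])
    print("lin cm",(T.inv().apply(W-p)*100).round(2),"turn",(T.inv()*G).as_rotvec().round(3), "q",s["joint_positions"].round(2))
E
python3 go.py .07 -.135 .08
```

```text
t 0.6 rack [-0.2702  0.2714] z 0.19 F [ 0.37 -0.25  0.47] gap 0.0123
lin cm [-33.96 -40.69  11.  ] turn [-0.    -0.     0.001] q [ 0.65  0.14 -0.47  0.97 -0.    0.68]
```

Call:
arm_command([
  {"linear": [-34, -40.7, 5], "turn": [0, 0, 0]},
  {"linear": [-34, -40.7, 5], "turn": [0, 0, 0]},
  {"linear": [-34, -40.7, 5], "turn": [0, 0, 0]},
  {"linear": [-34, -40.7, 5], "turn": [0, 0, 0]},
  {"linear": [-34, -40.7, 5], "turn": [0, 0, 0]},
])

```text
time: 1.1
tcp_pos: [0.4448, 0.1143, 0.1667]
tool_rot: [-0.0, 0.018, 1.0, 0.0]
ft_force: [0.7, 1.8, 0.4]
finger_gap: -0.0
finger_force: 0.0
```

```bash
python3 go.py .07 -.135 .08
```

```text
t 1.1 rack [-0.1102  0.0803] z 0.1667 F [0.7  1.8  0.43] gap -0.0
lin cm [-18.01 -21.55   8.67] turn [ 0.    -0.     0.001] q [ 0.09  0.22 -0.43  0.92  0.    0.13]
```

Call:
arm_command([
  {"linear": [-18, -21.5, 7], "turn": [0, 0, 0]},
  {"linear": [-18, -21.5, 7], "turn": [0, 0, 0]},
  {"linear": [-18, -21.5, 7], "turn": [0, 0, 0]},
  {"linear": [-18, -21.5, 7], "turn": [0, 0, 0]},
  {"linear": [-18, -21.5, 7], "turn": [0, 0, 0]},
])

```text
time: 1.6
tcp_pos: [0.5937, -0.077, 0.1055]
tool_rot: [-0.0, 0.018, 1.0, 0.0]
ft_force: [0.6, 1.1, -0.4]
finger_gap: 0.0002
finger_force: 0.0
```

Call:
arm_command([
  {"linear": [0, 0, 0], "turn": [0, 0, 0]},
  {"linear": [0, 0, 0], "turn": [0, 0, 0]},
  {"linear": [0, 0, 0], "turn": [0, 0, 0]},
])

```text
time: 1.9
tcp_pos: [0.5922, -0.0744, 0.1063]
tool_rot: [-0.0, 0.018, 1.0, 0.0]
ft_force: [-0.4, 0.1, -0.1]
finger_gap: 0.0001
finger_force: 0.0
```

```bash
python3 go.py .07 -.135 .065
```

```text
t 1.9 rack [ 0.044  -0.1029] z 0.1063 F [-0.37  0.08 -0.1 ] gap 0.0001
lin cm [-2.6  -3.22  4.13] turn [ 0.    -0.001  0.001] q [-0.25  0.52 -0.15  0.91  0.   -0.21]
```

Call:
arm_command([
  {"linear": [-2.6, -3.2, 0], "turn": [0, 0, 0]},
  {"linear": [-2.6, -3.2, 2], "turn": [0, 0, 0]},
  {"linear": [-2.6, -3.2, 3.8], "turn": [0, 0, 0]},
  {"linear": [-2.6, -3.2, 4.1], "turn": [0, 0, 0]},
  {"linear": [-2.6, -3.2, 4.1], "turn": [0, 0, 0]},
])

```text
time: 2.4
tcp_pos: [0.6172, -0.1069, 0.0657]
tool_rot: [-0.0, 0.017, 1.0, 0.0]
ft_force: [-0.6, 1.1, 0.3]
finger_gap: -0.0
finger_force: 0.0
```

Call:
arm_command([
  {"linear": [0, 0, 0.4], "turn": [0, 0, 0]},
  {"linear": [0, 0, 0.8], "turn": [0, 0, 0]},
  {"linear": [0, 0, 0.8], "turn": [0, 0, 0]},
])

```text
time: 2.7
tcp_pos: [0.6177, -0.1079, 0.0574]
tool_rot: [-0.0, 0.018, 1.0, -0.0]
ft_force: [0.5, 0.3, 0.3]
finger_gap: 0.0001
finger_force: 0.0
```

```bash
python3 go.py .07 -.081 .0535; python3 go.py .07 -.027 .0535
```

```text
t 2.7 rack [ 0.0707 -0.1354] z 0.0574 F [0.54 0.25 0.27] gap 0.0001
lin cm [0.07 5.44 0.39] turn [-0.    -0.     0.001] q [-0.29  0.62 -0.11  0.84 -0.   -0.25]
t 2.7 rack [ 0.0707 -0.1354] z 0.0574 F [0.54 0.25 0.27] gap 0.0001
lin cm [ 0.06 10.84  0.39] turn [-0.    -0.     0.001] q [-0.29  0.62 -0.11  0.84 -0.   -0.25]
```

Call:
arm_command([
  {"linear": [0, 0, 0.2], "turn": [0, 0, 0]},
  {"linear": [0, 0, 0.4], "turn": [0, 0, 0]},
  {"linear": [0, 0, 0.5], "turn": [0, 0, 0]},
  {"linear": [0, 0, 0.5], "turn": [0, 0, 0]},
  {"linear": [0, 0, 0.5], "turn": [0, 0, 0]},
])

```text
time: 3.2
tcp_pos: [0.618, -0.1081, 0.0526]
tool_rot: [0.0, 0.018, 1.0, -0.0]
ft_force: [-0.6, 0.7, 3.2]
finger_gap: -0.0001
finger_force: 1.3
```

```bash
python3 go.py .07 -.027 .0535
```

```text
t 3.2 rack [ 0.0711 -0.1356] z 0.0526 F [-0.57  0.68  3.2 ] gap -0.0001
lin cm [ 0.1  10.86 -0.09] turn [-0.     0.     0.001] q [-0.29  0.62 -0.12  0.83  0.   -0.25]
```

Call:
arm_command([
  {"linear": [0, 1.2, 0], "turn": [0, 0, 0]},
  {"linear": [0, 2.5, 0], "turn": [0, 0, 0]},
  {"linear": [0, 3.8, 0], "turn": [0, 0, 0]},
  {"linear": [0, 5, 0], "turn": [0, 0, 0]},
  {"linear": [0, 5.4, 0], "turn": [0, 0, 0]},
])

```text
time: 3.7
tcp_pos: [0.6196, -0.0522, 0.0524]
tool_rot: [-0.0, 0.017, 1.0, 0.0]
ft_force: [-0.8, -1.8, 2.7]
finger_gap: 0.0002
finger_force: 1.3
```

Call:
arm_command([
  {"linear": [0, 0, 0], "turn": [0, 0, 0]},
  {"linear": [0, 0, 0], "turn": [0, 0, 0]},
])

```text
time: 3.9
tcp_pos: [0.6196, -0.0534, 0.0523]
tool_rot: [-0.0, 0.018, 1.0, 0.001]
ft_force: [-0.6, 1.9, 2.7]
finger_gap: -0.0003
finger_force: 1.4
```

```bash
python3 go.py .07 -.027 .053
```

```text
t 3.9 rack [ 0.0706 -0.0809] z 0.0523 F [-0.55  1.87  2.7 ] gap -0.0003
lin cm [ 0.05  5.39 -0.06] turn [ 0.001 -0.     0.002] q [-0.2   0.62 -0.13  0.82  0.   -0.17]
```

Call:
arm_command([
  {"linear": [0, 1.2, 0], "turn": [0, 0, 0]},
  {"linear": [0, 2.5, 0], "turn": [0, 0, 0]},
  {"linear": [0, 3.8, 0], "turn": [0, 0, 0]},
  {"linear": [0, 4.9, 0], "turn": [0, 0, 0]},
  {"linear": [0, 5.2, 0], "turn": [0, 0, 0]},
])

```text
time: 4.4
tcp_pos: [0.6215, -0.0004, 0.0524]
tool_rot: [-0.0, 0.017, 1.0, 0.0]
ft_force: [-0.2, -1.8, 2.9]
finger_gap: 0.0001
finger_force: 1.4
```

Call:
arm_command([
  {"linear": [0, 0, 0], "turn": [0, 0, 0]},
  {"linear": [0, 0, 0], "turn": [0, 0, 0]},
])

```text
time: 4.6
tcp_pos: [0.6216, -0.0015, 0.0523]
tool_rot: [-0.0, 0.018, 1.0, 0.001]
ft_force: [0.4, 2.0, 1.9]
finger_gap: 0.0005
finger_force: 1.4
```

```bash
python3 go.py -.069 .07 .09
```

```text
t 4.6 rack [ 0.0707 -0.029 ] z 0.0523 F [0.45 2.03 1.89] gap 0.0005
lin cm [13.95  9.92 -3.75] turn [ 0.001 -0.     0.002] q [-0.12  0.61 -0.13  0.82  0.   -0.09]
```

Call:
arm_command([
  {"linear": [0, 0, -3], "turn": [0, 0, 0]},
  {"linear": [0, 0, -6], "turn": [0, 0, 0]},
  {"linear": [4, 3, -6], "turn": [0, 0, 0]},
  {"linear": [7.5, 6, -6], "turn": [0, 0, 0]},
  {"linear": [11, 8.9, -6], "turn": [0, 0, 0]},
])

```text
time: 5.1
tcp_pos: [0.5134, 0.091, 0.1122]
tool_rot: [-0.0, 0.019, 1.0, 0.0]
ft_force: [-0.3, 1.6, -0.7]
finger_gap: -0.0001
finger_force: 0.0
```

Call:
arm_command([
  {"linear": [3, 0, 0], "turn": [0, 0, 0]},
  {"linear": [3, 0, 3], "turn": [0, 0, 0]},
  {"linear": [3, 0, 6], "turn": [0, 0, 0]},
  {"linear": [3, 0, 6], "turn": [0, 0, 0]},
  {"linear": [3, 0, 6], "turn": [0, 0, 0]},
])

```text
time: 5.6
tcp_pos: [0.4845, 0.0915, 0.0525]
tool_rot: [-0.001, 0.018, 1.0, -0.0]
ft_force: [-0.4, 0.8, 1.5]
finger_gap: 0.0002
finger_force: 0.0
```

```bash
python3 go.py -.0695 .06 .008; python3 - <<'E'
from h import *
im=capture("side"); cv2.imwrite("pics/s1.png",cv2.resize(im[120:280,160:330],None,fx=3.5,fy=3.5,interpolation=cv2.INTER_CUBIC))
E
```

```text
t 5.6 rack [-0.0697  0.059 ] z 0.0525 F [-0.42  0.82  1.47] gap 0.0002
lin cm [-0.03  0.1   4.45] turn [-0.    -0.001  0.   ] q [ 0.04  0.41 -0.5   0.66 -0.    0.07]
```

View pics/s1.png

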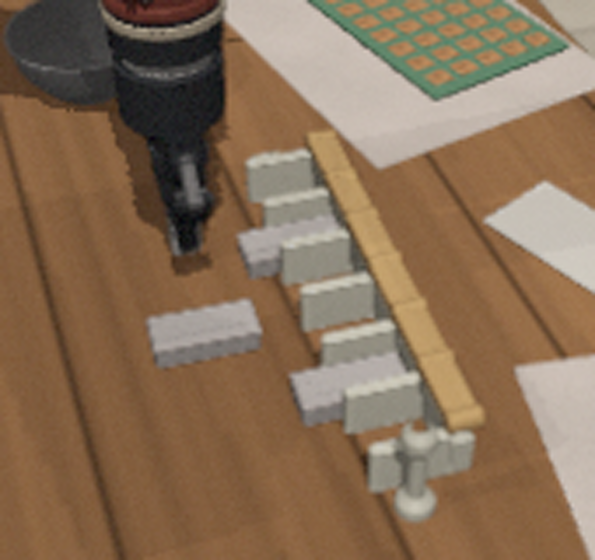

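The shut fingertip is clear of the tin on its +y side, at (185,245), and the tin lies at (205,330). Lowering it now, then I'll push sideways.

Call:
arm_command([
  {"linear": [0, 0, 2], "turn": [0, 0, 0]},
  {"linear": [0, 0, 3.5], "turn": [0, 0, 0]},
  {"linear": [0, 0, 4.3], "turn": [0, 0, 0]},
  {"linear": [0, 0, 4.3], "turn": [0, 0, 0]},
  {"linear": [0, -1, 4.3], "turn": [0, 0, 0]},
])

```text
time: 6.15
tcp_pos: [0.4852, 0.0821, 0.0102]
tool_rot: [0.001, 0.017, 1.0, 0.0]
ft_force: [-0.3, -0.4, 0.3]
finger_gap: 0.0002
finger_force: 0.0
```

Call:
arm_command([
  {"linear": [0, -0.7, 0], "turn": [0, 0, 0]},
  {"linear": [0, -1.4, 0], "turn": [0, 0, 0]},
  {"linear": [0, -2.1, 0], "turn": [0, 0, 0]},
  {"linear": [0, -2.8, 0], "turn": [0, 0, 0]},
  {"linear": [0, -3.4, 0], "turn": [0, 0, 0]},
])

```text
time: 6.65
tcp_pos: [0.4835, 0.0473, 0.0097]
tool_rot: [0.0, 0.018, 1.0, 0.0]
ft_force: [1.1, 4.0, 2.9]
finger_gap: 0.0002
finger_force: 1.5
```

```bash
python3 - <<'E'
from h import *
im=capture("side"); cv2.imwrite("pics/s2.png",cv2.resize(im[160:270,180:330],None,fx=5,fy=5,interpolation=cv2.INTER_CUBIC))
E
python3 go.py -.0695 0 .01
```

```text
t 6.7 rack [-0.0692  0.014 ] z 0.0095 F [ 0.56 -0.63 -0.5 ] gap -0.0002
lin cm [ 0.03 -1.4  -0.05] turn [-0.  0.  0.] q [-0.05  0.47 -0.56  0.54 -0.   -0.02]
```

View pics/s2.png

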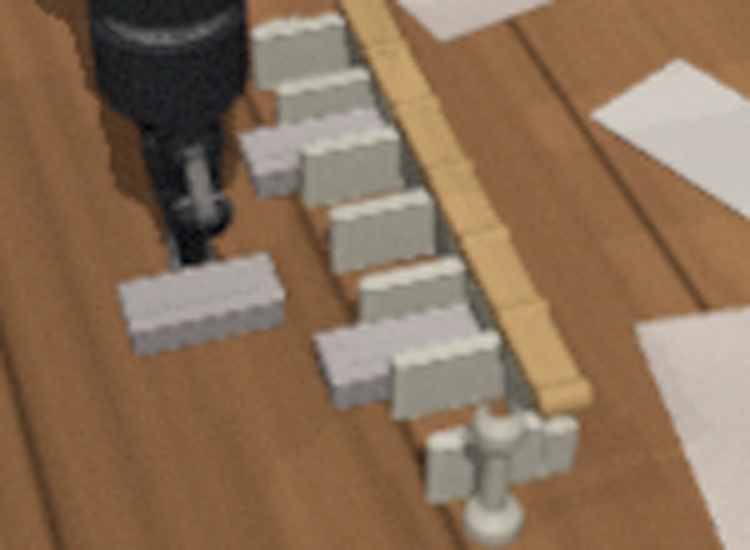

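The finger touches the tin's +y side. The tin's top corners in the crop are about (120,285), (268,255), (284,294) and (133,322). Converting these to rack positions.

```bash
cat > tin.py <<'E'
# tin.py cam ox oy scale x1 y1 ... : top corners in order near+y, far+y, far-y, near-y
import sys; from h import *
cam=sys.argv[1]; ox,oy,s=map(float,sys.argv[2:5]); c=np.array(list(map(float,sys.argv[5:]))).reshape(-1,2)
t=ray(camera_params(cam),np.array([ox,oy])+(c+.5)/s-.5,.024)[:,:2]
yw=-.0367; E=np.array([[np.cos(yw),-np.sin(yw)],[np.sin(yw),np.cos(yw)]])
t=(t-[.552,.03])@E
print("sizes",[np.linalg.norm(t[i]-t[(i+1)%4]).round(4) for i in range(4)],"centre",t.mean(0).round(4)); d=t[1]+t[2]-t[0]-t[3]; print("yaw rel",np.arctan2(d[1],d[0]).round(3))
E
python3 tin.py side 180 160 5 120 285 268 255 284 294 133 322
```

```text
sizes [np.float64(0.0786), np.float64(0.0299), np.float64(0.0781), np.float64(0.0277)] centre [-0.0708 -0.0174]
yaw rel -0.028
```

Call:
arm_command([
  {"linear": [0, -0.3, 0], "turn": [0, 0, 0]},
  {"linear": [0, -0.6, 0], "turn": [0, 0, 0]},
  {"linear": [0, -0.9, 0], "turn": [0, 0, 0]},
  {"linear": [0, -1, 0], "turn": [0, 0, 0]},
  {"linear": [0, -1, 0], "turn": [0, 0, 0]},
])

```text
time: 7.2
tcp_pos: [0.4829, 0.0376, 0.0094]
tool_rot: [-0.0, 0.018, 1.0, -0.0]
ft_force: [-0.1, 0.9, 1.5]
finger_gap: 0.0002
finger_force: 0.7
```

Call:
arm_command([
  {"linear": [0, 2, 0], "turn": [0, 0, 0]},
  {"linear": [0, 3, -3], "turn": [0, 0, 0]},
  {"linear": [3, 3, -6], "turn": [0, 0, 0]},
  {"linear": [8, 3, -6], "turn": [0, 0, 0]},
  {"linear": [11.5, 3, -6], "turn": [0, 0, 0]},
])

```text
time: 7.7
tcp_pos: [0.3664, 0.0718, 0.0695]
tool_rot: [-0.0, 0.018, 1.0, -0.0]
ft_force: [-0.1, 0.7, -0.2]
finger_gap: 0.0003
finger_force: 0.0
```

```bash
python3 - <<'E'
from h import *
im=capture("top"); cv2.imwrite("pics/t2.png",cv2.resize(im[150:240,200:330],None,fx=6,fy=6,interpolation=cv2.INTER_CUBIC))
E
python3 go.py -.15 -.027 .009
```

```text
t 7.75 rack [-0.194  0.035] z 0.0684 F [-6.62  2.06 -2.81] gap 0.0002
lin cm [-4.43 -6.2   5.91] turn [-0.001 -0.008  0.002] q [-0.    0.19 -0.78  0.6  -0.    0.03]
```

View pics/t2.png

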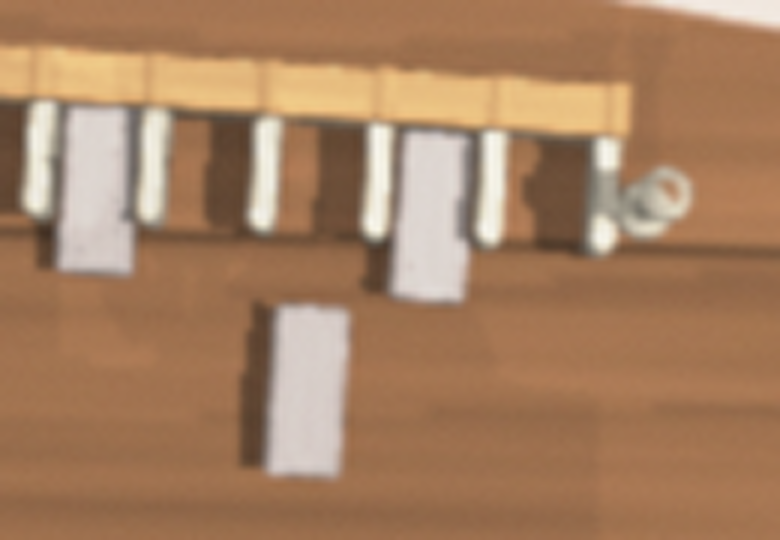

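The tin now stands ahead of the third bay, with corners near (266,473), (275,306), (350,309) and (341,477). The bounding dividers are at u≈262 and u≈376.

```bash
python3 tin.py top 200 150 6 266 473 275 306 350 309 341 477; python3 go.py -.15 -.027 .009
```

```text
sizes [np.float64(0.0799), np.float64(0.036), np.float64(0.0804), np.float64(0.0358)] centre [-0.0702 -0.0257]
yaw rel 0.012
t 7.75 rack [-0.194  0.035] z 0.0684 F [-6.62  2.06 -2.81] gap 0.0002
lin cm [-4.43 -6.2   5.91] turn [-0.001 -0.008  0.002] q [-0.    0.19 -0.78  0.6  -0.    0.03]
```

Call:
arm_command([
  {"linear": [-2, -3, 0], "turn": [0, 0, 0]},
  {"linear": [-5, -6.1, 0], "turn": [0, 0, 0]},
  {"linear": [-5, -6.1, 3], "turn": [0, 0, 0]},
  {"linear": [-5, -6.1, 5.9], "turn": [0, 0, 0]},
  {"linear": [-5, -6.1, 5.9], "turn": [0, 0, 0]},
])

```text
time: 8.25
tcp_pos: [0.4143, 0.009, 0.0079]
tool_rot: [-0.003, 0.018, 1.0, -0.0]
ft_force: [0.5, 0.1, 0.2]
finger_gap: 0.0
finger_force: 0.0
```

Call:
arm_command([
  {"linear": [0, 0, 0], "turn": [0, 0, 0]},
  {"linear": [0, 0, 0], "turn": [0, 0, 0]},
])

```text
time: 8.45
tcp_pos: [0.4176, 0.0091, 0.0114]
tool_rot: [0.001, 0.018, 1.0, -0.0]
ft_force: [-0.2, 0.2, -0.4]
finger_gap: -0.0001
finger_force: 0.0
```

```bash
python3 go.py -.03 -.026 .009
```

```text
t 8.45 rack [-0.1336 -0.0258] z 0.0114 F [-0.16  0.24 -0.42] gap -0.0001
lin cm [-10.36  -0.04   0.25] turn [-0.     0.001  0.001] q [-0.15  0.37 -0.74  0.46 -0.   -0.12]
```

Pushing straight in, slowly: first 6 cm, then a check.

Call:
arm_command([
  {"linear": [-0.6, 0, 0.1], "turn": [0, 0, 0]},
  {"linear": [-1.2, 0, 0.1], "turn": [0, 0, 0]},
  {"linear": [-1.8, 0, 0.1], "turn": [0, 0, 0]},
  {"linear": [-2.4, 0, 0.1], "turn": [0, 0, 0]},
  {"linear": [-3, 0, 0.1], "turn": [0, 0, 0]},
])

```text
time: 8.95
tcp_pos: [0.4471, 0.0081, 0.0094]
tool_rot: [-0.0, 0.018, 1.0, 0.0]
ft_force: [-3.3, 0.0, 2.4]
finger_gap: 0.0002
finger_force: 1.4
```

Call:
arm_command([
  {"linear": [-0.6, 0, 0], "turn": [0, 0, 0]},
  {"linear": [-1.2, 0, 0], "turn": [0, 0, 0]},
  {"linear": [-1.8, 0, 0], "turn": [0, 0, 0]},
  {"linear": [-2.4, 0, 0], "turn": [0, 0, 0]},
  {"linear": [-2.8, 0, 0], "turn": [0, 0, 0]},
])

```text
time: 9.45
tcp_pos: [0.4759, 0.007, 0.0094]
tool_rot: [0.0, 0.018, 1.0, -0.0]
ft_force: [-1.6, -0.4, 1.9]
finger_gap: 0.0001
finger_force: 1.0
```

```bash
python3 go.py -.03 -.026 .009; python3 - <<'E'
from h import *
im=capture("side"); cv2.imwrite("pics/s3.png",cv2.resize(im[160:270,180:330],None,fx=5,fy=5,interpolation=cv2.INTER_CUBIC))
E
```

```text
t 9.45 rack [-0.0752 -0.0258] z 0.0094 F [-1.57 -0.39  1.9 ] gap 0.0001
lin cm [-4.52 -0.03  0.05] turn [-0.     0.001  0.001] q [-0.14  0.46 -0.59  0.53  0.   -0.1 ]
```

View pics/s3.png

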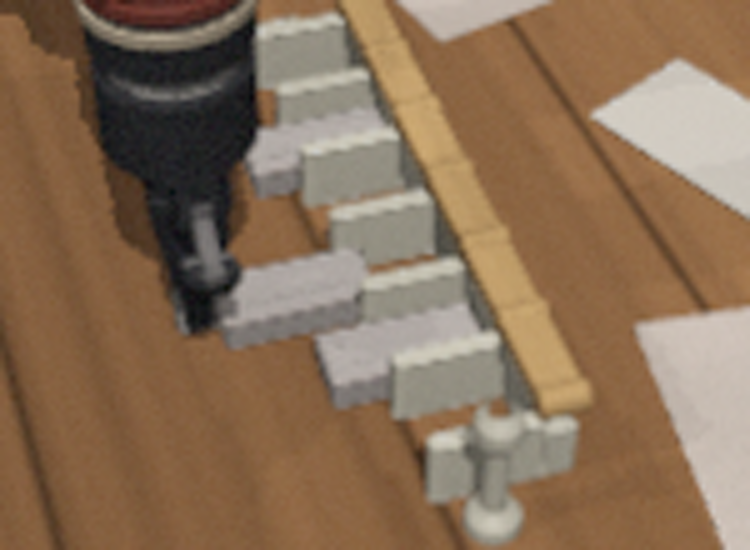

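The tin, with its far end at (365,260), is entering between the two dividers cleanly. Continuing until it meets the back.

Call:
arm_command([
  {"linear": [-0.7, 0, 0], "turn": [0, 0, 0]},
  {"linear": [-1.4, 0, 0], "turn": [0, 0, 0]},
  {"linear": [-2.1, 0, 0], "turn": [0, 0, 0]},
  {"linear": [-2.8, 0, 0], "turn": [0, 0, 0]},
  {"linear": [-3.5, 0, 0], "turn": [0, 0, 0]},
])

```text
time: 10.0
tcp_pos: [0.5101, 0.0058, 0.0094]
tool_rot: [-0.0, 0.018, 1.0, 0.0]
ft_force: [-3.4, 0.5, 3.5]
finger_gap: 0.0003
finger_force: 1.6
```

Call:
arm_command([
  {"linear": [-0.2, 0, 0], "turn": [0, 0, 0]},
  {"linear": [-0.4, 0, 0], "turn": [0, 0, 0]},
  {"linear": [-0.6, 0, 0], "turn": [0, 0, 0]},
  {"linear": [-0.8, 0, 0], "turn": [0, 0, 0]},
])

```text
time: 10.4
tcp_pos: [0.518, 0.0056, 0.0094]
tool_rot: [0.0, 0.018, 1.0, 0.0]
ft_force: [-0.5, -0.8, 0.3]
finger_gap: 0.0002
finger_force: 0.4
```

```bash
python3 go.py -.03 -.026 .009
```

```text
t 10.4 rack [-0.0331 -0.0257] z 0.0094 F [-0.45 -0.84  0.26] gap 0.0002
lin cm [-0.31 -0.03  0.04] turn [0.    0.    0.001] q [-0.13  0.51 -0.47  0.58  0.   -0.09]
```

Not at the wall yet; creeping on in 1 mm rows.

Call:
arm_command([
  {"linear": [-0.1, 0, 0], "turn": [0, 0, 0]},
  {"linear": [-0.2, 0, 0], "turn": [0, 0, 0]},
  {"linear": [-0.3, 0, 0], "turn": [0, 0, 0]},
  {"linear": [-0.3, 0, 0], "turn": [0, 0, 0]},
])

```text
time: 10.8
tcp_pos: [0.5209, 0.0054, 0.0094]
tool_rot: [0.0, 0.018, 1.0, -0.0]
ft_force: [-0.8, 0.2, -0.0]
finger_gap: 0.0001
finger_force: 0.7
```

Call:
arm_command([
  {"linear": [-0.1, 0, 0], "turn": [0, 0, 0]},
  {"linear": [-0.2, 0, 0], "turn": [0, 0, 0]},
  {"linear": [-0.2, 0, 0], "turn": [0, 0, 0]},
])

```text
time: 11.1
tcp_pos: [0.521, 0.0055, 0.0092]
tool_rot: [-0.002, 0.018, 1.0, -0.0]
ft_force: [-7.9, 0.5, 5.6]
finger_gap: 0.0
finger_force: 4.0
```

The tin stopped dead at rack x ≈ −0.030 with 8 N, which is where the wall should be. Backing off and lifting clear.

Call:
arm_command([
  {"linear": [1, 0, 0], "turn": [0, 0, 0]},
  {"linear": [4, 0, 0], "turn": [0, 0, 0]},
  {"linear": [8, 0, -2], "turn": [0, 0, 0]},
  {"linear": [11, 0, -6], "turn": [0, 0, 0]},
  {"linear": [14, 0, -10], "turn": [0, 0, 0]},
])

```text
time: 11.6
tcp_pos: [0.3809, 0.0106, 0.1099]
tool_rot: [-0.0, 0.018, 1.0, 0.0]
ft_force: [1.4, 0.4, 1.3]
finger_gap: -0.0003
finger_force: 0.0
```

Call:
arm_command([
  {"linear": [0, 0, 0], "turn": [0, 0, 0]},
  {"linear": [0, 0, 0], "turn": [0, 0, 0]},
  {"linear": [0, 0, 0], "turn": [0, 0, 0]},
])

```text
time: 11.9
tcp_pos: [0.3834, 0.0103, 0.1089]
tool_rot: [0.0, 0.018, 1.0, 0.0]
ft_force: [-0.2, 0.4, -0.3]
finger_gap: -0.0002
finger_force: 0.0
```

```bash
python3 - <<'E'
from h import *
im=capture("top"); cv2.imwrite("pics/t3.png",cv2.resize(im[150:240,200:330],None,fx=6,fy=6,interpolation=cv2.INTER_CUBIC))
E
python3 go.py
```

```text
t 11.95 rack [-0.168  -0.0258] z 0.1086 F [ 0.31 -0.1   0.79] gap -0.0002
```

View pics/t3.png

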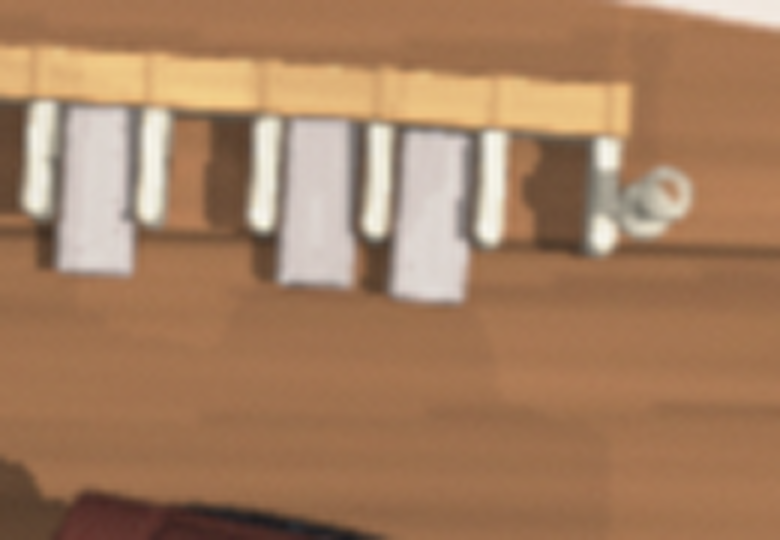

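The tin sits straight in the third bay, with its near end at v≈285 in line with the other home tins at v≈272 and v≈300. Nothing else has moved, so I'm handing in.

```bash
python3 -c "
from bench import r
print(r.finish_job())"
```

```text
the job is handed in; nothing more can be done
None
```

The job is handed in (no verdict was returned): I touched the rail behind bays one, two and three in turn, then pushed the tin fully home against the back of the third bay from the post; the other two tins look unmoved in the last picture, and the arm never went near the mug or bowl.

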